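Press the carrier down and slide it under the leaf spring

TASK

Load the aluminium carrier plate into the wiper fixture: with shut fingertips press hard down on its black pad until the sprung lift plate under it is fully down, and keep it pressed while you push it along the channel, under the crossbar and the leaf spring, until it is fully home against the end stop. Then take the hand off upwards, so that the brass lift plate springs up behind the carrier and locks it in. Do not grip or lift the carrier, and leave the other things on the bench where they are.

Things in the scene. Friction and masses are not known exactly. Their poses are not given: they have to be found in the camera images.
- fixture: Low fixture fixed to the bench, blue base 212x94 mm. Origin: underside centre, at bench height; x = sliding direction along its channel, open end to end stop; y across; z up. Channel floor 16 mm above the bench; aluminium side rails 63 mm apart inside, 80 mm outside, tops 31 mm above the bench. Guide faces polished and oiled (friction about 0.2).
- crossbar (a point): Middle of the lower front edge of the dark crossbar over the channel (fixture x +38 mm), 33 mm above the bench, 17 mm over the channel floor. The bar is 10 mm thick along x, its top 47 mm (screw heads 50 mm) above the bench.
- home_mark (a point): Where the carrier's origin lies when fully home (fixture x +37 mm, on the channel floor, 16 mm above the bench): its nose then touches the end stop (face at fixture x +97 mm) and its rib stands 3 mm short of the crossbar.
- carrier: Loose aluminium plate, 120x60x14 mm, about 0.26 kg, in the channel on the raised lift plate. Origin: underside centre; x towards its nose (copper strip), which points at the crossbar. At the start its underside is 26 mm above the bench, 10 mm over the floor: too high to pass the crossbar.
- pad (a point): Middle of the flat black ribbed pad (44x50 mm) on the tail half of the carrier's top face (x -34, z +14 mm in the carrier's frame). Ahead of it an orange rib across the plate, 8 mm thick, 8 mm higher than the top face, to push against; its rear face is 24 mm ahead of this point.
- lift_plate (a joint): Brass sprung plate under the carrier (70x50 mm, fixture x -102 to -32 mm), m: 0 = up, 10 mm above the floor; 0.010 = fully down, flush with the floor. Pushes up with about 5 N when up, 7.5 N when down. Jumps up behind the carrier's tail, locking it in, once the carrier is home and the finger is off.
- leaf_spring (a joint): Steel leaf spring sloping down behind the crossbar, tip at fixture x +86 mm, 9 mm over the floor at rest. Hinge angle, rad: 0 = at rest, about 0.15 when riding on the carrier's top; presses down with about 3 N.
- by_bearing: Bystander: ball bearing, 37 mm across, 12 mm high; origin at its underside centre. Leave alone.
- by_bush: Bystander: grey bush, 22 mm across, 17 mm high; origin at its underside centre. Leave alone.
- by_nut: Bystander: steel hex nut, 28 mm; origin at its underside centre. Leave alone.
- by_rotor: Bystander: small motor rotor lying, 85 mm long; origin at its underside centre. Leave alone.
- by_carton: Bystander: brown carton 55x76x40; origin at its underside centre. Leave alone.
- by_gauge: Bystander: steel block 18x45x22; origin at its underside centre. Leave alone.
- by_oil: Bystander: small white dropper bottle with red tip, 124 mm tall; origin at its underside centre. Leave alone.
- by_spool: Bystander: solder spool, 61 mm across, 50 mm tall; origin at its underside centre. Leave alone.

How it is judged (in metres and radians):
On the way, in this order (a step that is already met when the one before it is completed fails the run):
1. the carrier is pressed down by the fingers with the lift plate at least 7 mm down, before it goes under the crossbar (value of joint lift_plate above 0.007 m and contact force between the fingers and carrier above 4 N and x of carrier in the frame of fixture below -0.018 m), for 0.1 s.
2. still pressed by the fingers, its nose is under the leaf spring and lifts it (value of joint leaf_spring above 0.08 rad and value of joint lift_plate above 0.004 m and contact force between the fingers and carrier above 4 N), for 0.05 s.
At the end, for the whole second after the job is handed in: The carrier lies flat on the channel floor (within 3 mm), its nose within 4 mm of the end stop, with the leaf spring riding on it and the lift plate up again (within 2 mm) behind it, at rest; no bystander moved by 30 mm or more (x of carrier in the frame of fixture above 0.033 m and z of carrier in the frame of fixture between 0.013 and 0.019 m and angle between the x axis of carrier and the x axis of fixture, either way round below 0.08 rad and value of joint lift_plate below 0.002 m and value of joint leaf_spring above 0.08 rad and linear speed of carrier below 0.01 m/s and distance of each of by_bearing, by_bush, by_nut, by_rotor, by_carton, by_gauge, by_oil, by_spool from where it was at the start of the episode below 0.03 m); the robot touches nothing.
It fails at once if the carrier is lifted 12 mm or more above its starting height (z of carrier in the frame of fixture above 0.038 m).
It fails at once if the carrier is tipped by more than about 17 degrees (angle between carrier's own z axis and vertical above 0.3 rad).
It fails at once if a bystander is moved by more than 30 mm (distance of any of by_bearing, by_bush, by_nut, by_rotor, by_carton, by_gauge, by_oil, by_spool from where it was at the start of the episode above 0.03 m).
It also fails if it takes over 38 s, if anything falls off the work surface, if the arm or the gripper's body presses on something with over 40 N, if the wrist force passes 120 N, or if a joint passes its speed limit or range.

ROBOT

A 6-joint arm with a two-finger parallel gripper is mounted at the origin on a cart in front of the work surface, level with it; the furniture and walls round the work are solid. World frame = base frame: x ahead of the robot, y to its left, z up, the work surface at z = 0. Lengths are in mm, angles in rad, forces in N, time in s.
With the tool pointing down it reaches from about 350 to 775 mm from the base axis. Payload 7.3 kg.
Tool frame: the origin (TCP) lies midway between the tips of the shut fingers; the grasp point (between the pads) lies 19 mm behind it; x points along the fingers, z is the direction in which the jaws open and shut, and the axes are right-handed (so a half turn about x gives the same grasp; the last joint's range is limited). The gripper opens to 92 mm and grips with 3 to 60 N. Pads are 19 mm wide; open, the fingers measure 130 mm over their backs; the gripper's body (75 mm by 190 mm) begins 47 mm behind the grasp point.
Start: joints at [-1.388, 0.342, 1.524, -0, 1.275, -0.146], TCP at [169.549, -496.888, 226.741] pointing down, gripper open.
Joint ranges: [-2.53, 2.53], [-0.77, 2.02], [0.04, 2.7], [-1, 4.14], [0.28, 2.66], [-3.11, 3.11]. Speed limits (rad/s): [2.57, 2.57, 3.14, 3.14, 3.14, 3.14].

INTERFACE

Orientations are given as [roll, pitch, yaw] about the fixed x, y, z axes, in that order (R = Rz(yaw) Ry(pitch) Rx(roll)).
In Python, from plant import monitor, optics, close_job gives the robot as it stands.
- The arm moves only by the tool send_rows, never from a script. Its argument "commands" is a list that holds one entry, the list of rows, each a list of 5 numbers: the shift along the tool's x, y, z in m, then the turn about the tool's x in degrees, then the finger opening in m, from 0 to 0.0918. A call has 1 to 10 rows; each row shifts and turns the pose as measured when the row begins, along the tool's axes as they then stand; what a row does not reach is not made up. A row lasts 1/12 s, in which the tool goes at most 41.7 mm and 7.16 degrees, less where a joint would pass 70% of its speed; a pose out of reach is approached as far as the arm can. A call with a gripper value outside its range is refused whole. The fingers move at their own pace and stop on an object; the grip force is fixed at half the most. Time passes only in rows, so rows that do not move let the fingers close. It gives the time, the measured TCP pose, the force and the opening at its end, in the units of the state.
- monitor.get_obs(): the state, without advancing time (a new reading comes with each control period).
- optics.capture(name): name is "side" or "top"; returns a dict with "color" (480x640x3 uint8, blue, green, red), "camera_matrix" (3x3 intrinsics, pixels), "k1" (the pictures are not rectified: a ray, as slopes to the right and down, at radius r is drawn at 1 + k1 r^2 times it, then the intrinsics apply), "camera_from_world" (4x4, takes a point from world to camera coordinates). Camera axes: x right, y down, z forward; pixel columns grow to the right and rows downward; lengths in mm; the calibration is good to about 2 mm. A picture is of the moment at which its call begins. There is no depth.
- close_job(): hands the job in, once; it reports no verdict.
The state is a dict: "time": time; "joint_positions": joint angles; "dq": joint speeds; "tau": joint torques, N m; "tool_pos": TCP position; "tcp_rot": TCP orientation; "contact_force": force on the tool from outside, world axes, zero at the start; "moment": the same for the moment, N m; "grip_width": finger opening in mm.
Only numpy, scipy, OpenCV 4.12 (cv2) and the standard library are available. Lean on these libraries where they do the work, as an engineer would, in place of code of your own. Each camera call takes 0.05 s, during which the arm holds its last target.

## Working session

There is one attempt and no reset: what is moved stays moved. The work goes in short steps, Python scripts to look and compute and a tool call to move; the robot and the scene stay as the last step left them, time stands still between calls to the robot, and variables do not carry over. Pictures are saved under pics/ and viewed, and the job is handed in when it is done.

Besides the shell and the picture viewer there is one more tool, called after "Call:" as name(argument=value, ...) on one line, values as JSON. send_rows: Moves the arm, as the interface text tells. Its arguments: {"type":"object","properties":{"commands":{"type":"array","items":{"type":"array","items":{"type":"array","items":{"type":"number"}}}}},"required":["commands"]}

```bash
ls; mkdir -p pics
python3 - <<'E'
from plant import monitor, optics
import cv2
o=monitor.get_obs(); print(o)
for n in("side","top"):
    c=optics.capture(n); cv2.imwrite(f"pics/{n}0.png",c["color"]); print(n,c["camera_matrix"],c["k1"],c["camera_from_world"])
E
```

```text
pics
{'time': 0.0, 'joint_positions': array([-1.38797683e+00,  3.42719107e-01,  1.52502919e+00, -1.08914091e-05,
        1.27539982e+00, -1.45978056e-01]), 'dq': array([ 0.00110099, -0.00033943,  0.00146841,  0.00043479, -0.00182363,
        0.00160213]), 'tau': array([ 1.36288414e-03, -4.31230688e+01, -2.44214398e+01,  7.18992180e-02,
        5.60728332e-02, -1.16232263e-04]), 'tool_pos': array([ 169.47794202, -496.45499765,  226.04259445]), 'tcp_rot': array([3.00231007, 1.56924083, 1.76031447]), 'contact_force': array([ 0.48691005, -0.21892977, -0.66179161]), 'moment': array([-0.00871988, -0.04915806, -0.00685458]), 'grip_width': 91.55554065535813}
side [[613.57510219   0.         322.45204991]
 [  0.         613.57510219 241.86244619]
 [  0.           0.           1.        ]] 0.04322725622837824 [[-7.32211370e-01 -6.80999778e-01 -1.02864954e-02  3.05066803e+02]
 [-5.46540181e-01  5.96518411e-01 -5.87758127e-01  4.15857220e+02]
 [ 4.06399238e-01 -4.24741200e-01 -8.08971305e-01  8.10878454e+02]
 [ 0.00000000e+00  0.00000000e+00  0.00000000e+00  1.00000000e+00]]
top [[493.8935371    0.         327.80603481]
 [  0.         493.8935371  250.67406649]
 [  0.           0.           1.        ]] -0.004662758722267181 [[ 1.21729321e-02 -9.99925610e-01  7.71323001e-04 -1.48894363e+02]
 [-9.98568443e-01 -1.21965835e-02 -5.20798253e-02  5.29297820e+02]
 [ 5.20853585e-02 -1.36254632e-04 -9.98642627e-01  1.04914653e+03]
 [ 0.00000000e+00  0.00000000e+00  0.00000000e+00  1.00000000e+00]]
```

View pics/side0.png

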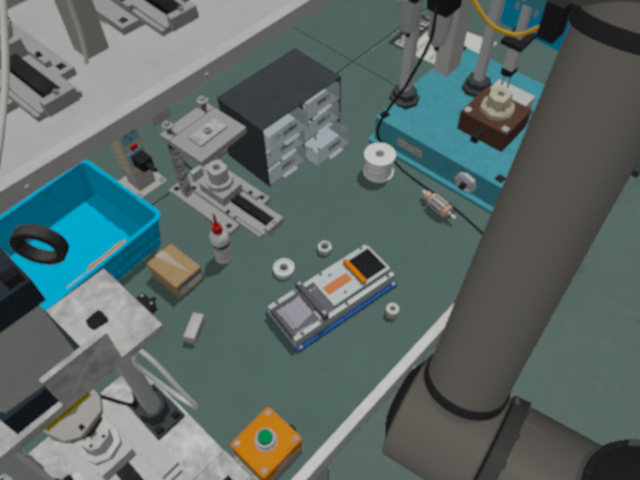

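View pics/top0.png

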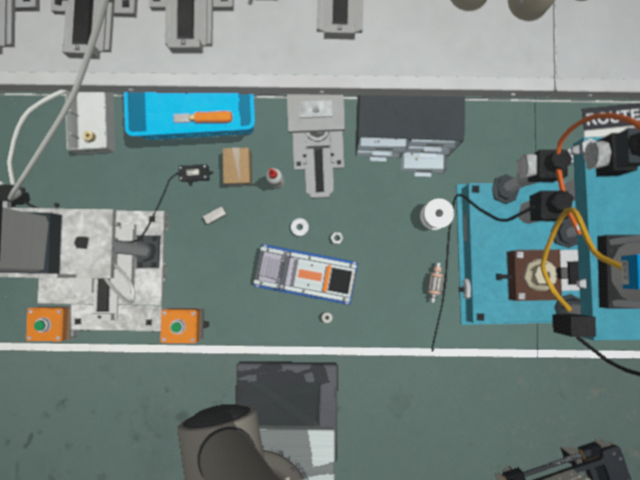

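The fixture is at about (305,275) in the top view and (332,297) in the side view. The pad is at its right end, so sliding goes to image left, roughly world +y. Next I'll zoom in and measure.

```bash
cat > h.py <<'E'
import numpy as np, cv2
from plant import monitor, optics
def ray(c,px):
    K=c["camera_matrix"];k1=c["k1"];T=np.array(c["camera_from_world"])
    d=np.array([(px[0]-K[0,2])/K[0,0],(px[1]-K[1,2])/K[1,1]])
    u=d.copy()
    for _ in range(20): u=d/(1+k1*(u@u))
    R=T[:3,:3];o=-R.T@T[:3,3]
    return o,R.T@np.array([u[0],u[1],1.])
def onz(c,px,z):
    o,d=ray(c,px);return o+d*(z-o[2])/d[2]
def proj(c,p):
    K=c["camera_matrix"];T=np.array(c["camera_from_world"])
    q=T[:3,:3]@p+T[:3,3];u=q[:2]/q[2];u=u*(1+c["k1"]*(u@u))
    return np.array([K[0,0]*u[0]+K[0,2],K[1,1]*u[1]+K[1,2]])
E
python3 - <<'E'
from h import *
for n,(x,y,w,h) in dict(top=(235,225,140,105),side=(250,225,160,130)).items():
    c=optics.capture(n);im=c["color"]
    cv2.imwrite(f"pics/{n}_z.png",cv2.resize(im[y:y+h,x:x+w],None,fx=5,fy=5,interpolation=cv2.INTER_CUBIC)[:600,:800])
    hsv=cv2.cvtColor(im,cv2.COLOR_BGR2HSV)
    roi=np.zeros(im.shape[:2],np.uint8);roi[y:y+h,x:x+w]=255
    for nm,lo,hi,z in [("orange",(5,150,120),(25,255,255),45),("copper",(3,60,120),(14,200,255),40),("blue",(105,120,60),(125,255,255),10),("black",(0,0,0),(180,255,45),40)]:
        m=cv2.inRange(hsv,lo,hi)&roi
        cs,_=cv2.findContours(m,cv2.RETR_EXTERNAL,cv2.CHAIN_APPROX_NONE)
        for k in sorted(cs,key=cv2.contourArea)[::-1][:2]:
            if cv2.contourArea(k)<8: continue
            r=cv2.minAreaRect(k);print(n,nm,cv2.contourArea(k),np.round(r[0],1),np.round(r[1],1),round(r[2],1),onz(c,r[0],z).round(1))
E
```

```text
top orange 35.0 [326.2 277.9] [ 2.4 24.5] 11.3 [ 472.5 -139.8   45. ]
top orange 14.5 [313.4 275.7] [12.4  4.7] 11.3 [ 476.9 -113.    45. ]
top copper 170.5 [309.6 274.7] [23.5  8.5] 10.6 [ 478.8 -105.    40. ]
top copper 101.0 [326.6 278. ] [ 4.9 26.8] 10.6 [ 472.4 -140.6   40. ]
top blue 79.0 [309.5 253.7] [84.7  2.1] 10.8 [ 524.3 -102.9   10. ]
top blue 63.5 [302.  294.2] [85.5  2. ] 11.0 [436.8 -88.   10. ]
side orange 134.5 [354.3 270.3] [29.   5.7] 45.0 [ 473.3 -139.6   45. ]
side orange 116.0 [336.9 283.4] [ 5.5 24.4] 56.3 [ 477.2 -100.9   45. ]
side copper 233.5 [337.1 283.1] [ 9.2 28.8] 56.3 [ 479.5 -103.8   40. ]
side copper 12.0 [353.5 270.1] [29.1  5.7] 47.3 [ 476.5 -141.6   40. ]
side blue 447.5 [346.9 315.9] [  5.2 108.7] 55.7 [437.2 -81.6  10. ]
side blue 12.0 [297.8 349.3] [5.7 3.5] 45.0 [454.8  16.7  10. ]
side black 412.0 [367.  263.5] [24.8 19.5] 49.4 [ 468.4 -167.1   40. ]
```

View pics/top_z.png

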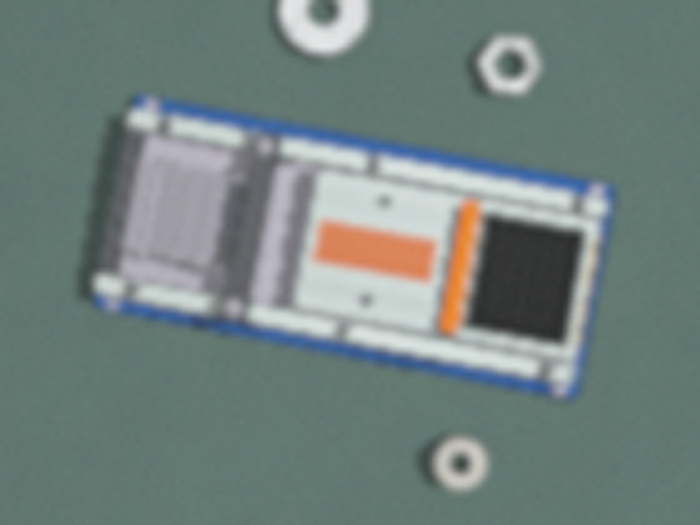

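View pics/side_z.png

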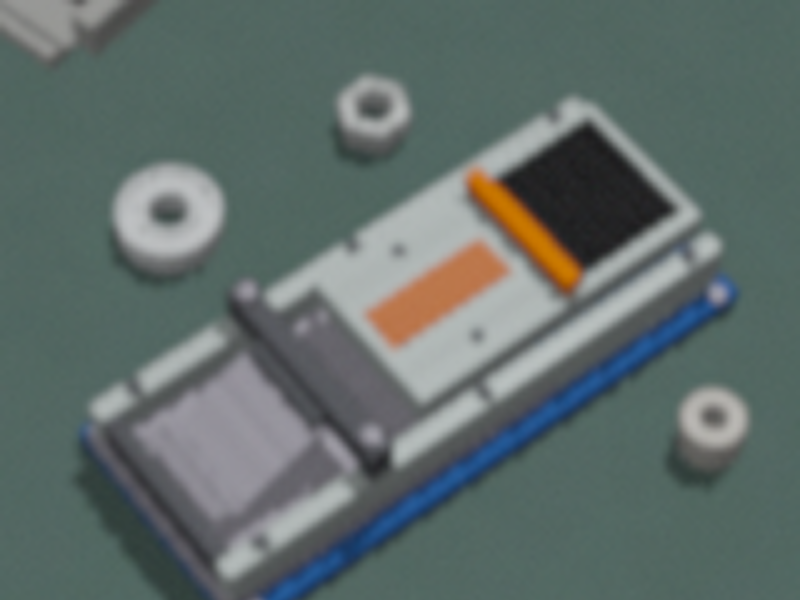

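```bash
cat > m.py <<'E'
from h import *
from scipy.spatial.transform import Rotation as Ro
c=optics.capture("top");im=c["color"];hsv=cv2.cvtColor(im,cv2.COLOR_BGR2HSV)
m=cv2.inRange(hsv,(105,90,50),(125,255,255));roi=np.zeros_like(m);roi[225:330,235:375]=255;m&=roi
pts=np.argwhere(m>0)[:,::-1]
W=np.array([onz(c,p,8) for p in pts])[:,:2]
r=cv2.minAreaRect(W.astype(np.float32));print("base rect",r)
for s in (0,1):
    # far/near edge line fit
    k=W[(pts[:,1]-(273.5+(pts[:,0]-305)*0.19)<0)==(s==0)]
    vx,vy,x0,y0=cv2.fitLine(k.astype(np.float32),cv2.DIST_HUBER,0,.01,.01).ravel();print(len(k),np.degrees(np.arctan2(vy,vx)),x0,y0)
for n in("top","side"):
    cc=optics.capture(n);g=cv2.cvtColor(cc["color"],cv2.COLOR_BGR2HSV)
    mm=cv2.inRange(g,(0,0,0),(180,255,75));
    ctr=proj(cc,np.array([468,-167,40.]));x,y=ctr.astype(int)
    rr=np.zeros_like(mm);rr[y-22:y+22,x-22:x+22]=255;mm&=rr
    cs,_=cv2.findContours(mm,cv2.RETR_EXTERNAL,cv2.CHAIN_APPROX_NONE)
    k=max(cs,key=cv2.contourArea);w=np.array([onz(cc,p,40.) for p in k[:,0]])[:,:2].astype(np.float32)
    print(n,"pad",cv2.minAreaRect(w))
    mm=cv2.inRange(g,(5,160,110),(25,255,255));ctr=proj(cc,np.array([473,-140,48.]));x,y=ctr.astype(int)
    rr=np.zeros_like(mm);rr[y-16:y+16,x-14:x+14]=255;mm&=rr;
    w=np.array([onz(cc,p,48.) for p in np.argwhere(mm>0)[:,::-1]])[:,:2].astype(np.float32);print(n,"rib",cv2.minAreaRect(w))
o=monitor.get_obs();R=Ro.from_euler('xyz',o["tcp_rot"]).as_matrix();print(R.round(3),o["tool_pos"])
E
python3 m.py
```

```text
base rect ((480.5910949707031, -95.59375762939453), (211.25502014160156, 94.3531494140625), 79.8529052734375)
228 79.66419 524.2763 -103.239975
216 79.9082 436.6483 -88.121956
top pad ((467.43359375, -168.24855041503906), (38.12393569946289, 44.255069732666016), 79.35276794433594)
top rib ((472.5698547363281, -139.7821502685547), (4.339974403381348, 50.83556365966797), 80.07781219482422)
side pad ((468.6589050292969, -167.333251953125), (38.335670471191406, 45.36016845703125), 80.43885040283203)
side rib ((471.87799072265625, -138.4905242919922), (10.21458911895752, 53.352020263671875), 79.61827850341797)
[[-0.     0.946  0.323]
 [ 0.     0.323 -0.946]
 [-1.     0.    -0.   ]] [ 169.52455318 -496.80186004  226.58559549]
```

Call:
send_rows(commands=[[[0,0.026,-0.015,-4.1,0],[0,0.027,-0.013,-4.1,0],[0,0.028,-0.011,-4.1,0],[0,0.029,-0.009,-4.1,0],[0,0.029,-0.007,-4.1,0],[0,0.03,-0.005,-4.1,0],[0,0.03,-0.002,-4.1,0],[0,0.03,0,-4.1,0],[0,0.03,0.002,-4.1,0],[0,0.03,0.004,-4.1,0]]])

```text
time: 1.18
tool_pos: [371.6, -265.0, 225.6]
tcp_rot: [-1.106, 1.568, -1.611]
contact_force: [-0.0, -0.2, -0.1]
grip_width: 29.9
```

```bash
cat > aim.py <<'E'
import sys
from h import *
from scipy.spatial.transform import Rotation as Ro
C=np.array([480.6,-95.6]);yaw=np.radians(79.8);u=np.array([np.cos(yaw),np.sin(yaw)]);v=np.array([-u[1],u[0]])
o=monitor.get_obs();R=Ro.from_euler('xyz',o["tcp_rot"]).as_matrix();p=o["tool_pos"]
print("t",round(o["time"],2),"p",p.round(1),"F",o["contact_force"].round(1),"grip",round(o["grip_width"],1))
print("fix x,y",((p[:2]-C)@u).round(1),((p[:2]-C)@v).round(1),"z-axis heading",np.degrees(np.arctan2(R[1,2],R[0,2])).round(2),"toolx",R[:,0].round(4),"q",o["joint_positions"].round(2))
print("u in tool",(R.T@np.r_[u,0]).round(3),"v in tool",(R.T@np.r_[v,0]).round(3),"down in tool",(R.T@[0,0,-1]).round(3))
if len(sys.argv)>1:
    fx,fy,z=map(float,sys.argv[1:4]);t=np.r_[C+fx*u+fy*v,z];print("shift mm",(R.T@(t-p)).round(1),"turn",(np.degrees(np.arctan2(R[1,2],R[0,2]))+10.2).round(1))
E
python3 aim.py -67 0 120
```

```text
t 1.18 p [ 371.6 -265.   225.6] F [-0.  -0.2 -0.1] grip 29.9
fix x,y -186.0 77.2 z-axis heading -28.93 toolx [-1.0e-04 -2.4e-03 -1.0e+00] q [-0.79  0.22  1.7  -0.    1.22 -0.28]
u in tool [-0.002  0.947 -0.321] v in tool [-0.    -0.321 -0.947] down in tool [ 1.     0.002 -0.001]
shift mm [105.4 137.8  34.8] turn -18.7
```

Call:
send_rows(commands=[[[0.015,0.0197,0.005,-2.7,0],[0.015,0.0194,0.006,-2.7,0],[0.015,0.0191,0.007,-2.7,0],[0.015,0.0187,0.008,-2.7,0],[0.015,0.0184,0.0085,-2.7,0],[0.015,0.018,0.0095,-2.7,0],[0.015,0.0175,0.01,-2.7,0],[0,0,0,0,0]]])

```text
time: 1.85
tool_pos: [476.4, -151.7, 118.2]
tcp_rot: [-0.665, 1.562, -0.813]
contact_force: [-0.8, 0.8, -0.0]
grip_width: 0.6
```

```bash
python3 aim.py -67 0 60
```

```text
t 1.85 p [ 476.4 -151.7  118.2] F [-0.8  0.8 -0. ] grip 0.6
fix x,y -55.9 -5.8 z-axis heading -8.49 toolx [ 0.0062 -0.0066 -1.    ] q [-0.46  0.41  1.75 -0.    0.97 -0.31]
u in tool [-0.005  1.     0.03 ] v in tool [-0.007  0.03  -1.   ] down in tool [ 1.     0.006 -0.007]
shift mm [ 58.2 -10.6  -6.6] turn 1.7
```

Call:
send_rows(commands=[[[0.012,-0.004,-0.002,0.7,0],[0.012,-0.004,-0.002,0.5,0],[0.012,-0.003,-0.002,0.5,0],[0.012,0,0,0,0],[0.006,0,0,0,0],[0,0,0,0,0],[0,0,0,0,0]]])

```text
time: 2.43
tool_pos: [469.3, -163.8, 64.3]
tcp_rot: [-0.661, 1.559, -0.842]
contact_force: [0.2, -0.7, 0.9]
grip_width: 0.0
```

```bash
python3 aim.py -67 0 42;python3 - <<'E'
from h import *
for n,(x,y,w,h) in dict(top=(235,225,140,105),side=(250,205,160,120)).items():
    im=optics.capture(n)["color"]
    cv2.imwrite(f"pics/{n}_1.png",cv2.resize(im[y:y+h,x:x+w],None,fx=5,fy=5,interpolation=cv2.INTER_CUBIC))
E
```

```text
t 2.43 p [ 469.3 -163.8   64.3] F [ 0.2 -0.7  0.9] grip 0.0
fix x,y -69.1 -1.0 z-axis heading -10.34 toolx [ 0.0076 -0.0085 -0.9999] q [-0.49  0.49  1.82 -0.01  0.83 -0.3 ]
u in tool [-0.007  1.    -0.002] v in tool [-0.009 -0.002 -1.   ] down in tool [ 1.     0.007 -0.009]
shift mm [22.3  2.3 -1.2] turn -0.1
```

View pics/side_1.png

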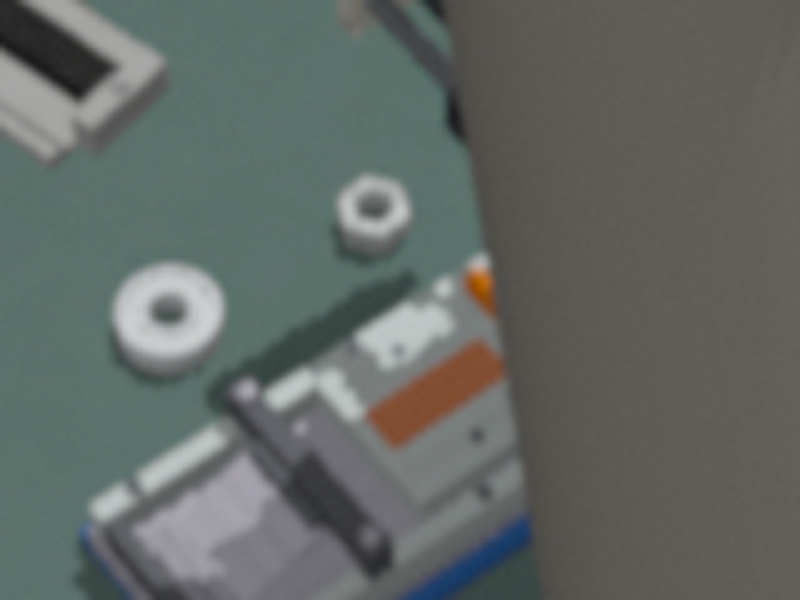

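View pics/top_1.png

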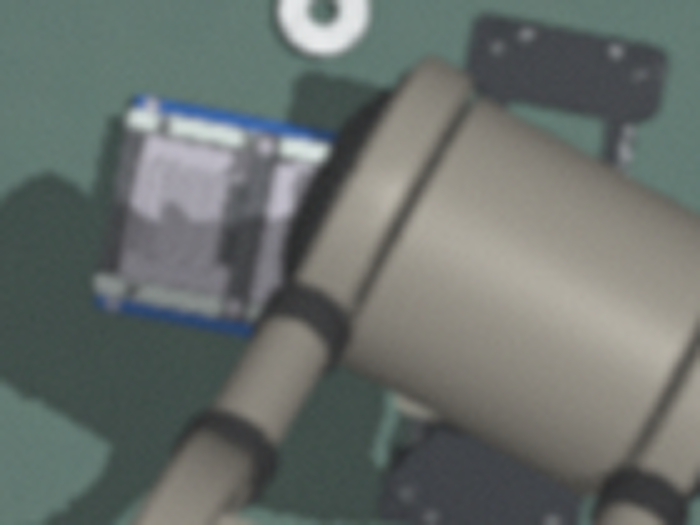

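The arm hides the pad in both views. The copper strip and crossbar are still visible in the side view, at about (435,395) and (305,475) of the crop. I'll feel my way down from here by force.

Call:
send_rows(commands=[[[0.006,0.001,-0.001,0,0],[0.005,0.001,0,0,0],[0.004,0,0,0,0],[0.003,0,0,0,0],[0.002,0,0,0,0]]])

```text
time: 2.95
tool_pos: [470.5, -162.3, 45.1]
tcp_rot: [-0.543, 1.554, -0.723]
contact_force: [-0.4, 0.7, 1.1]
grip_width: 0.4
```

```bash
python3 aim.py -67 0 40
```

```text
t 2.95 p [ 470.5 -162.3   45.1] F [-0.4  0.7  1.1] grip 0.4
fix x,y -67.4 -1.9 z-axis heading -10.31 toolx [ 0.0127 -0.0112 -0.9999] q [-0.48  0.52  1.84 -0.01  0.77 -0.3 ]
u in tool [-0.009  1.    -0.002] v in tool [-0.014 -0.002 -1.   ] down in tool [ 1.     0.009 -0.014]
shift mm [ 5.1  0.4 -2. ] turn -0.1
```

Call:
send_rows(commands=[[[0.003,0,-0.001,0,0],[0.003,0,0,0,0],[0.003,0,0,0,0]]])

```text
time: 3.2
tool_pos: [469.6, -162.0, 35.4]
tcp_rot: [-0.549, 1.554, -0.728]
contact_force: [-0.6, 1.3, 4.6]
grip_width: 0.2
```

Call:
send_rows(commands=[[[0.003,0,0,0,0],[0.003,0,0,0,0]]])

```text
time: 3.37
tool_pos: [469.7, -162.1, 29.8]
tcp_rot: [-0.547, 1.554, -0.727]
contact_force: [-13.9, 6.2, 58.0]
grip_width: 0.8
```

Call:
send_rows(commands=[[[0.003,0,0,0,0],[0.003,0,0,0,0]]])

```text
time: 3.53
tool_pos: [469.7, -162.1, 30.0]
tcp_rot: [-0.55, 1.552, -0.729]
contact_force: [-12.2, 5.7, 42.1]
grip_width: 0.4
```

```bash
python3 aim.py -67 0 30
```

```text
t 3.53 p [ 469.7 -162.1   30. ] F [-12.2   5.7  42.1] grip 0.4
fix x,y -67.4 -1.0 z-axis heading -10.24 toolx [ 0.0139 -0.0124 -0.9998] q [-0.48  0.54  1.85 -0.01  0.73 -0.3 ]
u in tool [-0.01   1.    -0.001] v in tool [-0.016 -0.001 -1.   ] down in tool [ 1.     0.01  -0.016]
shift mm [-0.1  0.4 -1. ] turn -0.0
```

Contact came at z≈40, and the plate bottomed out at z=30 with about 42 N. Now I'll push forward along tool y while holding it down.

Call:
send_rows(commands=[[[0.0025,0.002,0,0,0],[0.0025,0.003,0,0,0],[0.0025,0.003,0,0,0],[0.0025,0.003,0,0,0],[0.0025,0.003,0,0,0],[0.0025,0.003,0,0,0]]])

```text
time: 4.03
tool_pos: [472.1, -159.8, 30.1]
tcp_rot: [-0.919, 1.527, -1.09]
contact_force: [-14.6, -11.1, 30.9]
grip_width: 0.2
```

```bash
python3 aim.py 17.5 0 30;python3 - <<'E'
from h import *
for n,(x,y,w,h) in dict(side=(250,205,160,150)).items():
    im=optics.capture(n)["color"]
    cv2.imwrite(f"pics/{n}_2.png",cv2.resize(im[y:y+h,x:x+w],None,fx=4,fy=4,interpolation=cv2.INTER_CUBIC))
E
```

```text
t 4.03 p [ 472.1 -159.8   30.1] F [-14.6 -11.1  30.9] grip 0.2
fix x,y -64.7 -3.0 z-axis heading -9.75 toolx [ 0.0204 -0.0391 -0.999 ] q [-0.46  0.54  1.86 -0.04  0.71 -0.26]
u in tool [-0.035  0.999  0.008] v in tool [-0.027  0.007 -1.   ] down in tool [ 0.999  0.035 -0.027]
shift mm [-2.9 82.1 -2.4] turn 0.4
```

View pics/side_2.png

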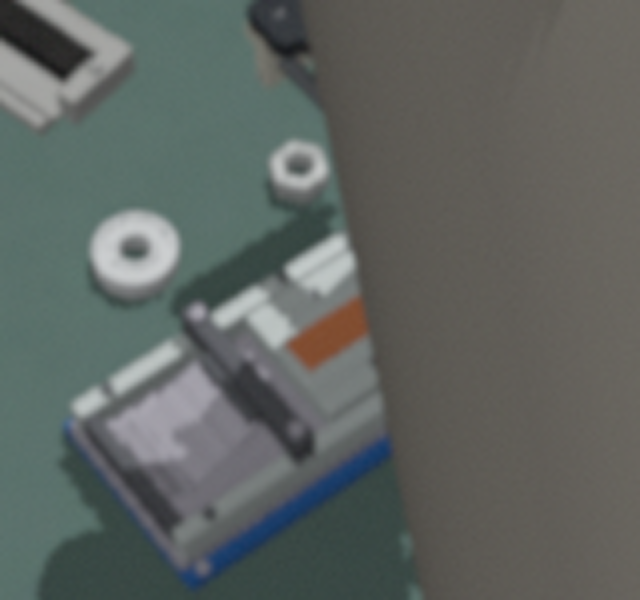

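It moved only about 3 mm and the tool tilted a little. There is side thrust of about 15 N radially outwards, because the arm is pressing hard. I'll press more lightly, offset the side thrust and push with bigger steps.

Call:
send_rows(commands=[[[0.0015,0.005,-0.001,0,0],[0.0015,0.006,-0.001,0,0],[0.0015,0.006,-0.001,0,0]]])

```text
time: 4.33
tool_pos: [474.0, -149.8, 30.3]
tcp_rot: [-0.896, 1.512, -1.066]
contact_force: [-8.4, -9.2, 20.6]
grip_width: 0.4
```

```bash
python3 aim.py 17.5 0 30
```

```text
t 4.33 p [ 474.  -149.8   30.3] F [-8.4 -9.2 20.6] grip 0.4
fix x,y -54.5 -3.1 z-axis heading -9.72 toolx [ 0.0282 -0.0512 -0.9983] q [-0.44  0.53  1.87 -0.05  0.69 -0.23]
u in tool [-0.045  0.999  0.008] v in tool [-0.037  0.007 -0.999] down in tool [ 0.998  0.046 -0.037]
shift mm [-3.1 71.9 -2.5] turn 0.5
```

Call:
send_rows(commands=[[[0.0015,0.006,-0.001,0.2,0],[0.0015,0.006,-0.001,0.2,0],[0.0015,0.006,-0.001,0,0]]])

```text
time: 4.58
tool_pos: [476.1, -138.2, 30.3]
tcp_rot: [-0.889, 1.499, -1.065]
contact_force: [-7.5, -9.0, 20.1]
grip_width: 0.5
```

```bash
python3 aim.py 17.5 0 30;python3 - <<'E'
from h import *
for n,(x,y,w,h) in dict(side=(250,205,160,150)).items():
    im=optics.capture(n)["color"]
    cv2.imwrite(f"pics/{n}_3.png",cv2.resize(im[y:y+h,x:x+w],None,fx=4,fy=4,interpolation=cv2.INTER_CUBIC))
E
```

```text
t 4.58 p [ 476.1 -138.2   30.3] F [-7.5 -9.  20.1] grip 0.5
fix x,y -42.7 -3.1 z-axis heading -10.0 toolx [ 0.035  -0.0632 -0.9974] q [-0.41  0.53  1.88 -0.07  0.68 -0.18]
u in tool [-0.056  0.998  0.003] v in tool [-0.046  0.001 -0.999] down in tool [ 0.997  0.056 -0.046]
shift mm [-3.2 60.1 -2.9] turn 0.2
```

View pics/side_3.png

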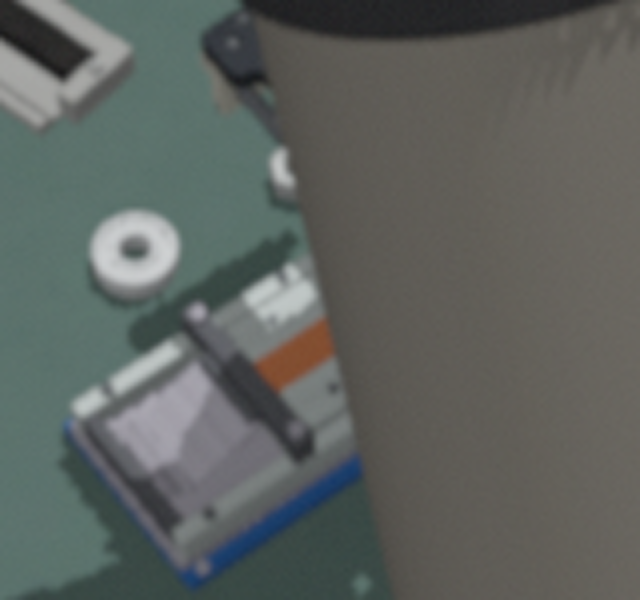

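The copper strip has reached the crossbar (about (260,380) in the crop), so the carrier slides and its nose is under the bar. I'll carry on.

Call:
send_rows(commands=[[[0.0015,0.008,-0.001,0.1,0],[0.0015,0.008,-0.001,0.1,0],[0.0015,0.008,-0.001,0,0],[0.0015,0.008,-0.001,0,0]]])

```text
time: 4.97
tool_pos: [480.3, -115.0, 30.3]
tcp_rot: [-0.889, 1.48, -1.065]
contact_force: [-9.0, -10.7, 22.8]
grip_width: 0.7
```

```bash
python3 aim.py 17.5 0 30
```

```text
t 4.97 p [ 480.3 -115.    30.3] F [ -9.  -10.7  22.8] grip 0.7
fix x,y -19.1 -3.2 z-axis heading -10.01 toolx [ 0.044  -0.0794 -0.9959] q [-0.35  0.52  1.9  -0.1   0.66 -0.1 ]
u in tool [-0.07   0.998  0.003] v in tool [-0.057 -0.001 -0.998] down in tool [ 0.996  0.07  -0.057]
shift mm [-2.4 36.5 -3. ] turn 0.2
```

Call:
send_rows(commands=[[[0.0015,0.008,-0.001,0.1,0],[0.0015,0.008,-0.001,0.1,0],[0.0015,0.008,-0.001,0,0],[0.0015,0.006,-0.001,0,0]]])

```text
time: 5.3
tool_pos: [484.0, -94.5, 30.5]
tcp_rot: [-0.902, 1.461, -1.078]
contact_force: [-9.1, -12.3, 22.4]
grip_width: 0.6
```

```bash
python3 aim.py 17.5 0 30;python3 - <<'E'
from h import *
for n,(x,y,w,h) in dict(side=(250,205,160,150)).items():
    im=optics.capture(n)["color"]
    cv2.imwrite(f"pics/{n}_4.png",cv2.resize(im[y:y+h,x:x+w],None,fx=4,fy=4,interpolation=cv2.INTER_CUBIC))
E
```

```text
t 5.3 p [484.  -94.5  30.5] F [ -9.1 -12.3  22.4] grip 0.6
fix x,y 1.7 -3.2 z-axis heading -9.93 toolx [ 0.052  -0.0968 -0.9939] q [-0.3   0.52  1.9  -0.13  0.64 -0.02]
u in tool [-0.086  0.996  0.005] v in tool [-0.068 -0.001 -0.998] down in tool [ 0.994  0.086 -0.068]
shift mm [-1.1 15.8 -3.1] turn 0.3
```

View pics/side_4.png

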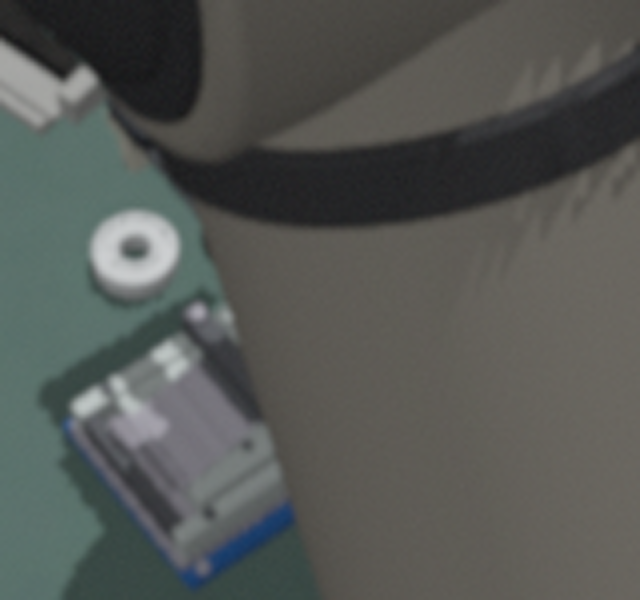

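Call:
send_rows(commands=[[[0.0015,0.007,-0.001,0.1,0],[0.0015,0.007,-0.001,0.1,0],[0.0015,0.006,-0.001,0,0]]])

```text
time: 5.6
tool_pos: [487.3, -82.0, 30.6]
tcp_rot: [-0.893, 1.446, -1.071]
contact_force: [-4.8, -11.9, 19.2]
grip_width: 1.0
```

```bash
python3 aim.py 17.5 0 30
```

```text
t 5.6 p [487.3 -82.   30.6] F [ -4.8 -11.9  19.2] grip 1.0
fix x,y 14.6 -4.2 z-axis heading -9.95 toolx [ 0.0599 -0.1096 -0.9922] q [-0.26  0.52  1.91 -0.15  0.64  0.03]
u in tool [-0.097  0.995  0.004] v in tool [-0.078 -0.003 -0.997] down in tool [ 0.992  0.097 -0.078]
shift mm [-0.   2.9 -4.2] turn 0.3
```

Call:
send_rows(commands=[[[0.0015,0.005,-0.0015,0,0],[0.0015,0.005,-0.0015,0,0]]])

```text
time: 5.77
tool_pos: [488.8, -78.6, 30.7]
tcp_rot: [-0.895, 1.432, -1.069]
contact_force: [-14.5, -39.7, 19.4]
grip_width: 0.7
```

```bash
python3 aim.py 17.5 0 30
```

```text
t 5.77 p [488.8 -78.6  30.7] F [-14.5 -39.7  19.4] grip 0.7
fix x,y 18.2 -5.0 z-axis heading -9.69 toolx [ 0.0663 -0.1209 -0.9904] q [-0.25  0.52  1.91 -0.17  0.63  0.06]
u in tool [-0.107  0.994  0.009] v in tool [-0.087 -0.001 -0.996] down in tool [ 0.99   0.108 -0.086]
shift mm [ 0.4 -0.6 -5.1] turn 0.5
```

The forward force jumped to 40 N at fixture x≈18 (17.5 predicted), so the carrier is at the end stop. I'll make one short confirming push, then look.

Call:
send_rows(commands=[[[0.0015,0.003,-0.001,0,0],[0.0015,0.002,0,0,0]]])

```text
time: 5.93
tool_pos: [488.8, -79.3, 30.7]
tcp_rot: [-0.918, 1.425, -1.091]
contact_force: [-11.2, -1.7, 25.8]
grip_width: 0.4
```

```bash
python3 aim.py 17.5 0 30;python3 - <<'E'
from h import *
for n,(x,y,w,h) in dict(side=(250,235,120,120),top=(235,225,140,105)).items():
    im=optics.capture(n)["color"]
    cv2.imwrite(f"pics/{n}_5.png",cv2.resize(im[y:y+h,x:x+w],None,fx=5,fy=5,interpolation=cv2.INTER_CUBIC))
E
```

```text
t 5.93 p [488.8 -79.3  30.7] F [-11.2  -1.7  25.8] grip 0.4
fix x,y 17.5 -5.2 z-axis heading -9.59 toolx [ 0.0672 -0.1292 -0.9893] q [-0.25  0.52  1.91 -0.19  0.62  0.08]
u in tool [-0.115  0.993  0.011] v in tool [-0.089  0.    -0.996] down in tool [ 0.989  0.116 -0.088]
shift mm [ 0.3  0.1 -5.2] turn 0.6
```

View pics/side_5.png

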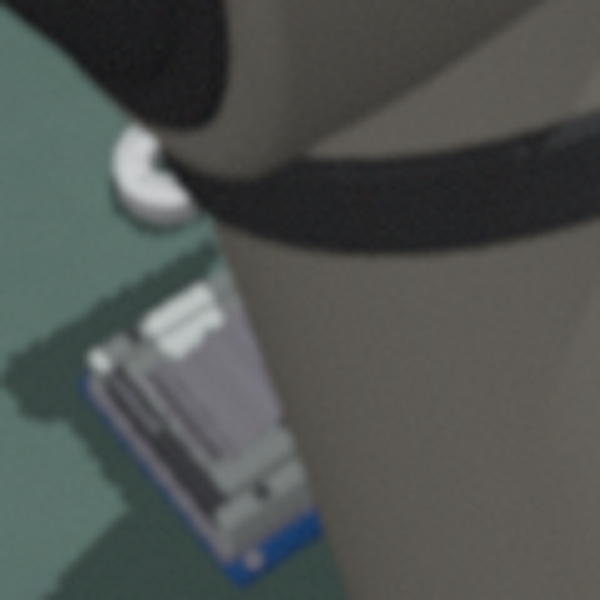

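View pics/top_5.png

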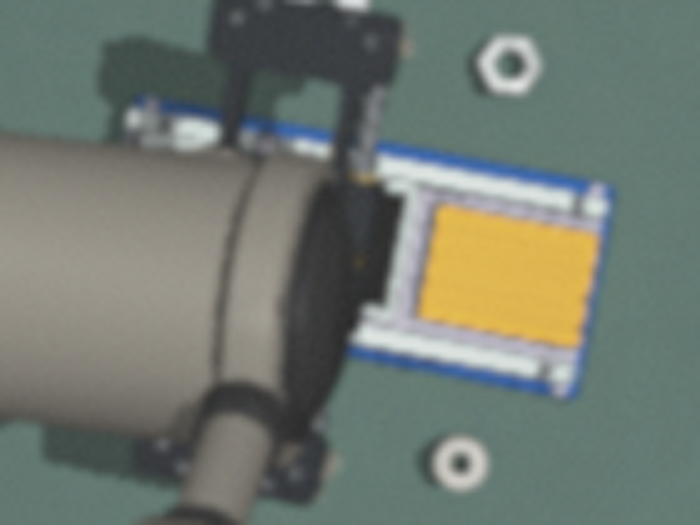

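The top view shows the whole brass plate clear behind the carrier's tail, at crop (510,275), with the tail edge near x≈410. The carrier is home, so I'll lift straight up.

Call:
send_rows(commands=[[[-0.005,-0.0006,0.0004,0,0],[-0.008,-0.001,0.0007,0,0],[-0.01,-0.0012,0.0009,0,0],[-0.015,-0.0018,0.0013,0,0],[-0.02,-0.0024,0.0018,0,0],[-0.03,-0.0035,0.0026,0,0],[-0.03,-0.0035,0.0026,0,0],[-0.03,-0.0035,0.0026,0,0],[0,0,0,0,0]]])

```text
time: 6.78
tool_pos: [488.1, -78.6, 186.6]
tcp_rot: [-0.923, 1.429, -1.095]
contact_force: [1.4, 0.0, -0.7]
grip_width: 0.2
```

```bash
python3 aim.py
```

```text
t 6.78 p [488.1 -78.6 186.6] F [ 1.4  0.  -0.7] grip 0.2
fix x,y 18.0 -4.3 z-axis heading -9.56 toolx [ 0.0649 -0.1259 -0.9899] q [-0.25  0.28  1.74 -0.12  1.03 -0.01]
u in tool [-0.112  0.994  0.011] v in tool [-0.086  0.001 -0.996] down in tool [ 0.99   0.113 -0.085]
```

Now I'll move back to the open side (−y) to clear the view.

Call:
send_rows(commands=[[[-0.01,-0.03,0,0,0],[-0.01,-0.03,0,0,0],[-0.005,-0.03,0,0,0],[0,-0.03,0,0,0],[0,-0.03,-0.01,0,0],[0,-0.03,-0.01,0,0],[0,-0.03,-0.01,0,0],[0,-0.03,-0.01,0,0],[0,-0.03,-0.01,0,0],[0,0,0,0,0]]])

```text
time: 7.62
tool_pos: [390.2, -339.7, 240.5]
tcp_rot: [-0.872, 1.423, -1.032]
contact_force: [-0.5, -1.0, -0.6]
grip_width: 0.5
```

```bash
python3 aim.py
python3 - <<'E'
from h import *
for n,(x,y,w,h) in dict(top=(235,225,140,105),side=(250,225,160,120)).items():
    im=optics.capture(n)["color"]
    cv2.imwrite(f"pics/{n}_6full.png",im)
    cv2.imwrite(f"pics/{n}_6.png",cv2.resize(im[y:y+h,x:x+w],None,fx=5,fy=5,interpolation=cv2.INTER_CUBIC))
E
```

```text
t 7.62 p [ 390.2 -339.7  240.5] F [-0.5 -1.  -0.6] grip 0.5
fix x,y -256.2 45.7 z-axis heading -8.91 toolx [ 0.0753 -0.1261 -0.9892] q [-0.85  0.24  1.64 -0.03  1.12 -0.68]
u in tool [-0.111  0.994  0.022] v in tool [-0.096  0.012 -0.995] down in tool [ 0.989  0.112 -0.095]
```

View pics/side_6.png

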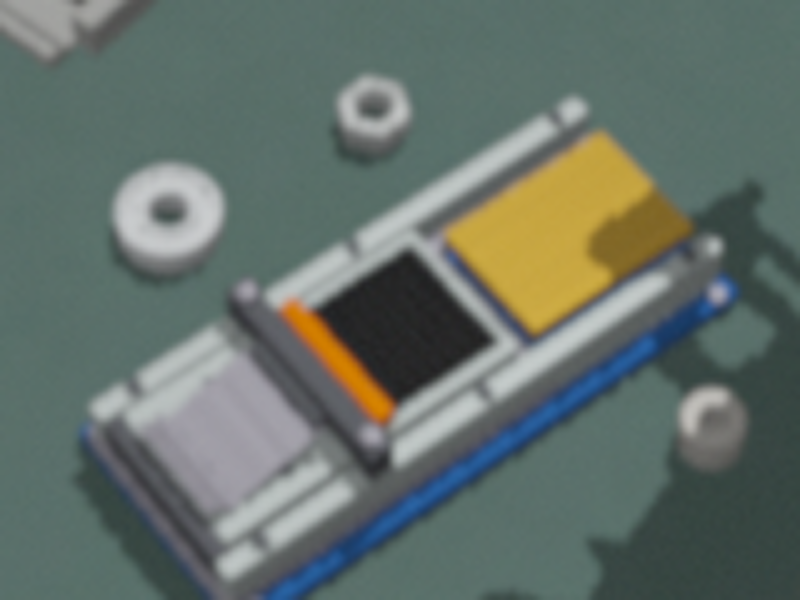

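View pics/top_6.png

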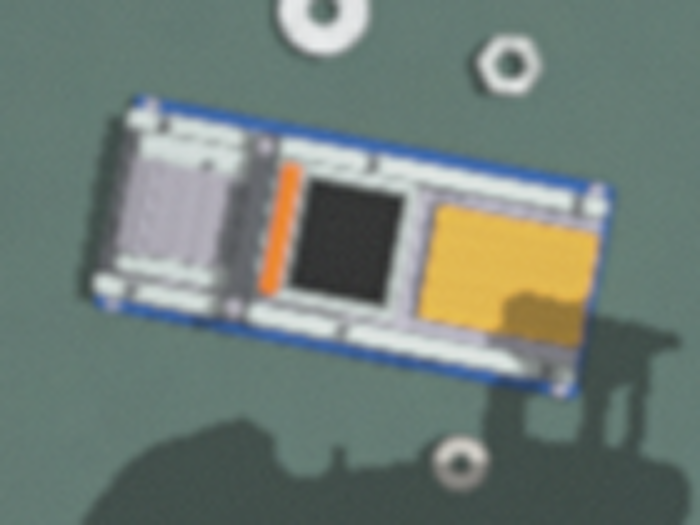

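View pics/top_6full.png

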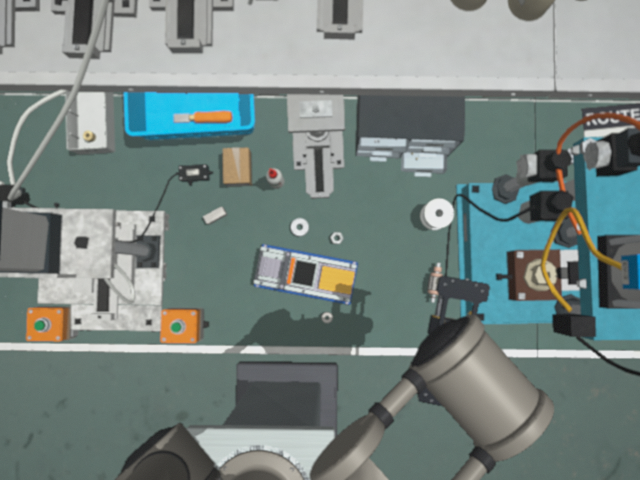

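Run:
```python
from h import *
C=np.array([480.6,-95.6]);yaw=np.radians(79.8);u=np.array([np.cos(yaw),np.sin(yaw)])
for n in("top","side"):
    c=optics.capture(n);g=cv2.cvtColor(c["color"],cv2.COLOR_BGR2HSV)
    for nm,lo,hi,z,fx in[("pad",(0,0,0),(180,255,75),30,3),("rib",(5,160,110),(17,255,255),38,31),("brass",(18,100,100),(30,255,255),26,-67)]:
        m=cv2.inRange(g,lo,hi);p=proj(c,np.r_[C+fx*u,z]).astype(int);h=16 if nm!="brass" else 30
        r=np.zeros_like(m);r[p[1]-h:p[1]+h,p[0]-h:p[0]+h]=255
        cs,_=cv2.findContours(m&r,cv2.RETR_EXTERNAL,cv2.CHAIN_APPROX_NONE);k=max(cs,key=cv2.contourArea)
        w=np.array([onz(c,q,z) for q in k[:,0]])[:,:2].astype(np.float32);R=cv2.minAreaRect(w)
        print(n,nm,"fix x",round(float((np.array(R[0])-C)@u),1),"expected",fx,np.round(R[1],1),round(R[2],1))
```

```text
top pad fix x 3.4 expected 3 [37.7 43.9] 79.6
top rib fix x 31.6 expected 31 [ 4.5 49.3] 80.3
top brass fix x -66.3 expected -67 [69.  48.4] 80.1
side pad fix x 4.6 expected 3 [38.9 45.1] 80.0
side rib fix x 32.6 expected 31 [ 8.9 53.3] 79.9
side brass fix x -64.2 expected -67 [71.6 52.1] 79.1
```

Run:
```python
from h import *
C=np.array([480.6,-95.6]);yaw=np.radians(79.8);u=np.array([np.cos(yaw),np.sin(yaw)]);v=np.array([-u[1],u[0]])
c=optics.capture("side")
g=cv2.cvtColor(c["color"],cv2.COLOR_BGR2HSV);m=cv2.inRange(g,(18,90,50),(32,255,255))
p=proj(c,np.r_[C-67*u,26]).astype(int);r=np.zeros_like(m);r[p[1]-35:p[1]+35,p[0]-35:p[0]+35]=255
cs,_=cv2.findContours(m&r,cv2.RETR_EXTERNAL,cv2.CHAIN_APPROX_NONE);k=max(cs,key=cv2.contourArea)
for z in(16,26):
    w=np.array([onz(c,q,z) for q in k[:,0]])[:,:2].astype(np.float32);R=cv2.minAreaRect(w);d=np.array(R[0])-C
    print(z,"x",(d@u).round(1),"y",(d@v).round(1),np.round(R[1],1))
```

```text
16 x -68.7 y -4.8 [72.7 52.8]
26 x -64.2 y -0.0 [71.9 52.2]
```

The carrier is home. In the side view the brass plate sits in the middle of the channel only if its height is taken as 26 mm, so it is up. The bystanders look unmoved. I'll hand it in.

Run:
```python
from plant import monitor,close_job
print(abs(monitor.get_obs()["dq"]).max()); print(close_job())
```

```text
0.00994473240475399
the job is handed in; nothing more can be done
None
```

I pressed the carrier down with shut fingertips, pushed it under the crossbar and leaf spring to the end stop, then lifted the hand straight off. It was handed in at about 8 s, and no verdict was given.

**Pressing and pushing:** The lift plate bottomed out at a tip height of 30 mm with about 42 N on it. I kept 19–31 N on the pad for the whole push. The forward force jumped to 40 N at the end stop, within 1 mm of where I expected it.

**Last checks:**
- **Carrier:** Pad and rib lie within about 1 mm of their home positions in the top view. The side view reads 1.6 mm too far forward, within the calibration error. The carrier is square to the channel.
- **Lift plate:** The brass plate is clear behind the carrier. In the side view its position fits a raised plate (26 mm) and not a lowered one (16 mm).
- **Bystanders:** All looked to be where they started. I judged this by eye and did not measure it.

**What was not clean:**
- The tool tilted gradually to about 8° during the push, because the moves could not correct tilt, and the fingertips crept about 4 mm sideways on the pad.
- In the last confirming push the forward force dropped to about 2 N and the tip moved back 0.7 mm. The carrier still measured home afterwards.
- I did not measure the leaf spring's angle. I inferred it from the nose being under it.

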